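Slide the specimen dish under the lens

TASK

Pick up the white seed dish, keep it level and set it gently in the middle of the round black plate of the viewing stand's carriage. Then squeeze the two side buttons of the carriage's grip together to free it, slide the carriage along its guide to the far stop so that the dish is under the lens, and let go so that both buttons spring out and lock it there. Leave the jar, the bottle and the weighing boat where they are.

Things in the scene. Friction and masses are not known exactly. Their poses are not given: they have to be found in the camera images.
- dish: White round plastic dish, 56 mm outside diameter, 20 mm tall, straight walls, open top, rigid, about 60 g, with a paper disc and a few brown seeds stuck to its floor. Origin: centre of its underside, z up. It starts lying on the bench pad.
- pad: Flat grey pad fixed on the bench, 270 x 170 x 6 mm (its x, y, z). Origin: centre of its underside, x along its length; the dish and the jar stand on it (6 mm above the bench). It may be on either side of the robot; the stand is on the other.
- stand: Viewing stand, fixed to the bench: grey base plate 330 x 96 x 12 mm with two low notched aluminium guide walls along it (outside faces 64 mm apart, tops 30 mm above the bench) and a small lens on a post at its far end. Origin: centre of its underside; its x axis is the direction in which the carriage slides towards the lens, z up. It points away from the robot, up to 0.3 rad askew.
- lens (a point): Centre of the lens: a black ring 54 mm across, 150 mm above the bench, held by a 12 mm post 67 mm farther along the stand's x axis. When the carriage is at the far stop the plate is right beneath it. It is rigid and fixed: carry things over it or around it.
- carriage (a joint): Position of the carriage along the stand's x axis, m: about 0 (-0.0015 to 0.0015) at the start, locked; hard stop at 0.102 at the far end. Its teeth can lock only within 0.0025 of 0 and of 0.100 (the notches are 15 mm long, the teeth 10 mm). Released between the notches, its teeth rub on the walls and it needs a push of about 3 N to go on, and clicks in on reaching a notch. It cannot be moved out of a notch unless both buttons are pressed.
- plate (a point): Centre of the top face of the carriage's round black plate, 76 mm diameter, top 40 mm above the bench; the dish stands here. The plate moves with the carriage; it is 105 mm ahead of the grip along the stand's x axis.
- grip (a point): Centre of the carriage's grip, midway between the two side buttons, 58 mm above the bench; moves with the carriage. The grip block is 40 mm along the stand's x, 30 mm wide, and its top is 76 mm above the bench. The buttons stick out of its two sides (stand's +y and -y): ridged white pads 24 mm long (along x) and 28 mm tall (44 to 72 mm above the bench), 52 mm over both faces at rest and 36 mm when both are fully squeezed.
- button_left (a joint): Press of the button on the stand's +y side, m: 0 sprung out, 0.008 fully in. The spring pushes back with 3 N at rest and about 8 N fully in. Beyond 0.0055 its tooth is out of the notch.
- button_right (a joint): The same for the button on the stand's -y side, pressed towards +y.
- jar: Bystander: small amber glass jar, 36 mm diameter, 50 mm tall, on the pad; origin centre of its underside. Leave it alone.
- bottle: Bystander: clear glass bottle with an orange cap, 66 mm diameter, 140 mm tall, on the bench beyond the work; origin centre of its underside. Leave it alone.
- boat: Bystander: empty square white weighing boat, 85 x 85 mm, 18 mm tall, on the bench near the robot; origin centre of its underside. Leave it alone.
There are look-alikes about, which are no part of the job. What is shaped like the dish but pink or purple is not meant.

How it is judged:
By the outcome, as a careful person would: the job done as asked, in the order asked, and still so for the second after the job is handed in, with the robot touching nothing.
It also fails if it takes over 53 s, if anything falls off the work surface, if the arm or the gripper's body presses on something with over 40 N, if the wrist force passes 120 N, or if a joint passes its speed limit or range.

ROBOT

A 6-joint arm with a two-finger parallel gripper is mounted at the origin on the work surface. World frame = base frame: x ahead of the robot, y to its left, z up, the work surface at z = 0. Lengths are in mm, angles in rad, forces in N, time in s.
With the tool pointing down it reaches from about 350 to 775 mm from the base axis. Payload 7.3 kg.
Tool frame: the origin (TCP) lies midway between the tips of the shut fingers; the grasp point (between the pads) lies 19 mm behind it; z points along the fingers, y is the direction in which the jaws open and shut (so a half turn about z gives the same grasp; the last joint's range is limited). The gripper opens to 92 mm and grips with 3 to 60 N. Pads are 19 mm wide; open, the fingers measure 130 mm over their backs; the gripper's body (75 mm by 190 mm) begins 47 mm behind the grasp point.
Start: joints at [-1.357, 0.342, 1.524, -0, 1.275, -0.146], TCP at [184.869, -491.394, 226.741] pointing down, gripper open.
Joint ranges: [-2.53, 2.53], [-0.77, 2.02], [0.04, 2.7], [-1, 4.14], [0.28, 2.66], [-3.11, 3.11]. Speed limits (rad/s): [2.57, 2.57, 3.14, 3.14, 3.14, 3.14].

INTERFACE

Orientations are given as [roll, pitch, yaw] about the fixed x, y, z axes, in that order (R = Rz(yaw) Ry(pitch) Rx(roll)).
In Python, from plant import sensors, imaging, ticket gives the robot as it stands. The module is installed in compiled form; this text tells all that it offers.
- The arm moves only by the tool arm_command, never from a script. Its argument "increments" is one flat list of numbers, 5 for each row, row after row: the closure, from 0 (fully open) to 1 (shut), then the shift along the tool's x, y, z in mm, then the turn about the tool's z in degrees. In form: [hand, dx, dy, dz, spin, hand, dx, dy, dz, spin, ...]. A call has 1 to 20 rows; each row is the pose to reach, as a shift and turn from the pose commanded when the call began, along the tool's axes at that moment; what a row does not reach only later rows make up. A row lasts 1/8 s, in which the tool goes at most 62.5 mm and 10.7 degrees, less where a joint would pass 70% of its speed; a pose out of reach is approached as far as the arm can. A call with a gripper value outside its range is refused whole. The fingers move at their own pace and stop on an object; the grip force is fixed at half the most. Time passes only in rows, so rows that repeat a pose let the fingers close. It gives the time, the measured TCP pose, the force and the opening at its end, in the units of the state.
- sensors.get_obs(): the state, without advancing time (a new reading comes with each control period).
- imaging.capture(name): name is "scene" or "side" or "wrist"; returns the picture (384x512x3 uint8, blue, green, red); there is no depth.
- imaging.calibration(name): a dict with "fx", "fy", "cx", "cy" (pixels), "world_to_cam" (4x4, takes a point from world to camera coordinates); the wrist camera has in their place "hand_eye" (4x4, takes a point from camera to tool coordinates, whose origin is the TCP and whose axes are the flange's). Camera axes: x right, y down, z forward; pixel columns grow to the right and rows downward; lengths in mm; the calibration is good to about 2 mm. A picture is of the moment at which its call begins: read the wrist's pose just before it. calibration takes no time and is no camera call.
- ticket.close_job(): hands the job in, once; it reports no verdict.
The state is a dict: "time": time; "joint_positions": joint angles; "dq": joint speeds; "tau": joint torques, N m; "tool_pos": TCP position; "tcp_rot": TCP orientation; "contact_force": force on the tool from outside, world axes, zero at the start; "moment": the same for the moment, N m; "grip_width": finger opening in mm.
Only numpy, scipy, OpenCV 4.12 (cv2) and the standard library are available. Lean on these libraries where they do the work, as an engineer would, in place of code of your own. Each camera call takes 0.05 s, during which the arm holds its last target. There are 200 camera calls.

## Working session

There is one attempt and no reset: what is moved stays moved. The work goes in short steps, Python scripts to look and compute and a tool call to move; the robot and the scene stay as the last step left them, time stands still between calls to the robot, and variables do not carry over. Pictures are saved under pics/ and viewed, about 8 in all and at most 12, crops included, and the job is handed in when it is done.

Besides the shell and the picture viewer there is one more tool, called after "Request:" by a JSON object that holds its "method" and its "body". arm_command: Moves the arm, as the interface text tells. Its arguments: {"type":"object","properties":{"increments":{"type":"array","items":{"type":"number"}}},"required":["increments"]}

```bash
mkdir -p pics; cat > h.py <<'E'
import numpy as np, cv2
from plant import sensors, imaging, ticket
def ray(name,u,v,obs=None):
    c=imaging.calibration(name)
    d=np.array([(u-c['cx'])/c['fx'],(v-c['cy'])/c['fy'],1])
    if 'hand_eye' in c:
        from scipy.spatial.transform import Rotation as R
        H=np.array(c['hand_eye']);Rt=R.from_euler('xyz',obs['tcp_rot']).as_matrix()
        o=Rt@H[:3,3]+np.array(obs['tool_pos']);return o,Rt@H[:3,:3]@d
    W=np.array(c['world_to_cam']);R_=W[:3,:3].T
    return -R_@W[:3,3],R_@d
def onz(name,u,v,z,obs=None):
    o,d=ray(name,u,v,obs);return o+d*(z-o[2])/d[2]
def proj(name,p):
    c=imaging.calibration(name);q=np.array(c['world_to_cam'])@np.append(p,1)
    return np.array([c['fx']*q[0]/q[2]+c['cx'],c['fy']*q[1]/q[2]+c['cy']])
E
python3 - <<'E'
from h import *
for n in ['scene','side','wrist']:
    cv2.imwrite(f'pics/{n}0.png',imaging.capture(n)); 
    c=imaging.calibration(n); print(n,{k:np.round(v,3).tolist() for k,v in c.items()})
print(sensors.get_obs())
a=cv2.imread('pics/scene0.png');b=cv2.imread('pics/side0.png');w=cv2.imread('pics/wrist0.png')
E
```

```text
scene {'fx': 495.136, 'fy': 495.136, 'cx': 257.269, 'cy': 189.089, 'world_to_cam': [[0.404, 0.915, 0.01, -271.406], [0.52, -0.22, -0.826, -199.462], [-0.753, 0.339, -0.564, 1540.405], [0.0, 0.0, 0.0, 1.0]]}
side {'fx': 384.495, 'fy': 384.495, 'cx': 261.762, 'cy': 189.623, 'world_to_cam': [[-0.99, -0.141, 0.018, 579.186], [-0.114, 0.707, -0.698, 91.619], [0.086, -0.692, -0.716, 1107.352], [0.0, 0.0, 0.0, 1.0]]}
wrist {'fx': 285.005, 'fy': 285.005, 'cx': 256.185, 'cy': 194.56, 'hand_eye': [[0.001, -0.968, -0.249, 65.723], [1.0, 0.001, 0.0, 0.208], [-0.0, -0.249, 0.968, -157.793], [0.0, 0.0, 0.0, 1.0]]}
{'time': 0.15, 'joint_positions': array([-1.35697769e+00,  3.42581941e-01,  1.52476907e+00,  4.66579148e-06,
        1.27540717e+00, -1.45992974e-01]), 'dq': array([-4.56582738e-05, -1.73003993e-03, -2.98417929e-03, -1.36429816e-03,
       -9.55527721e-04,  1.42061936e-03]), 'tau': array([ 1.54708356e-03, -4.31468153e+01, -2.44354409e+01,  7.18034827e-02,
        5.37146232e-02, -9.20388561e-05]), 'tool_pos': array([ 184.81390829, -491.0803087 ,  226.20457063]), 'tcp_rot': array([-3.14044018e+00, -1.73969326e-04,  3.59810150e-01]), 'contact_force': array([-0.48704845,  0.55756189,  0.11125706]), 'moment': array([ 0.02916591, -0.01902049, -0.02005626]), 'grip_width': 91.77441820535033}
```

View pics/scene0.png

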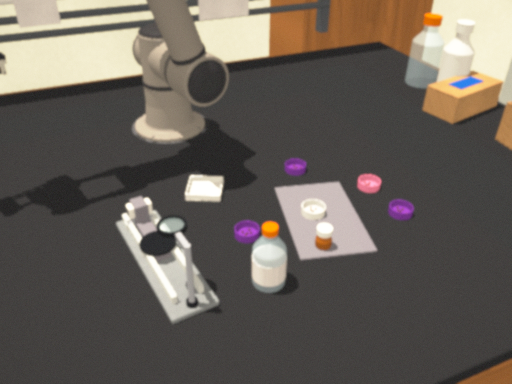

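View pics/side0.png

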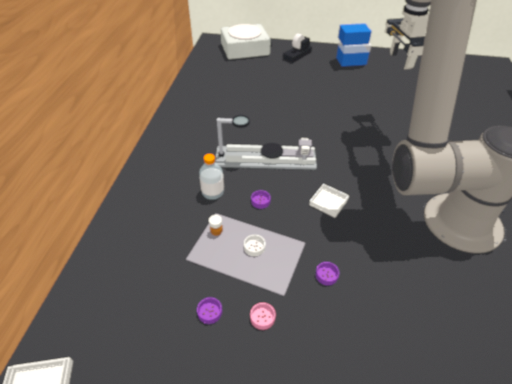

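The white dish is at scene (313,209) / side (254,245). Look-alikes in the scene view:
- purple dishes at (295,167), (247,232) and (401,209)
- pink dish at (369,183)
- square boat at (204,188)
- jar's white lid at (324,230)

I choose the white round one on the pad. The stand is at scene (165,255) / side (267,155). Next I check close crops.

```bash
python3 - <<'E'
from h import *
a=cv2.imread('pics/scene0.png');b=cv2.imread('pics/side0.png')
def crop(i,x,y,w,h,s): return cv2.resize(i[y:y+h,x:x+w],(w*s,h*s),interpolation=cv2.INTER_CUBIC)
A=crop(a,110,190,110,130,4) # 440x520
B=crop(b,205,105,120,70,3) #360x210
C=crop(b,185,210,120,80,3)
o=np.zeros((520,800,3),np.uint8);o[:,:440]=A;o[:210,440:]=B;o[260:500,440:]=C
cv2.imwrite('pics/crop1.png',o)
for n,i,box in [('scene',a,(296,195,34,28)),('side',b,(238,230,32,30))]:
    x,y,w,h=box;hsv=cv2.cvtColor(i,cv2.COLOR_BGR2HSV)[y:y+h,x:x+w]
    m=cv2.inRange(hsv,(0,0,185),(179,60,255))
    cs,_=cv2.findContours(m,cv2.RETR_EXTERNAL,cv2.CHAIN_APPROX_NONE);c=max(cs,key=cv2.contourArea)+np.array([x,y])
    hull=cv2.convexHull(c);bb=cv2.boundingRect(c);print(n,bb,cv2.fitEllipse(hull))
    u,v=bb[0]+bb[2]/2-.5,bb[1]+bb[3]/2-.5
    print(onz(n,u,v,16))
E
```

```text
Traceback (most recent call last):
cv2.error: OpenCV(4.12.0) /io/opencv/modules/imgproc/src/shapedescr.cpp:361: error: (-201:Incorrect size of input array) There should be at least 5 points to fit the ellipse in function 'fitEllipseNoDirect'
```

View pics/crop1.png

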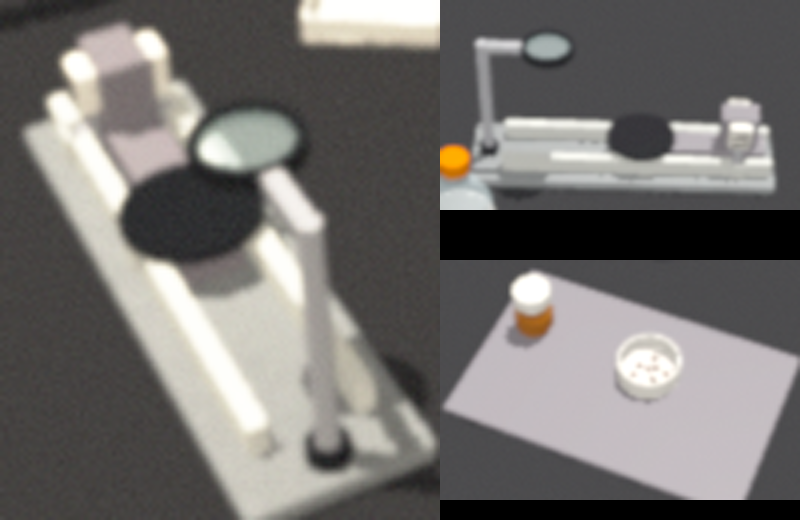

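The crop confirms a white round dish with brown seeds at side (254,245). It also shows the plate at scene (158,243) / side (272,150), the lens at scene (172,225) / side (241,121), and the grip behind the plate.

```bash
python3 - <<'E'
from h import *
a=cv2.imread('pics/scene0.png');b=cv2.imread('pics/side0.png')
for n,i,box in [('scene',a,(296,195,34,26)),('side',b,(238,230,34,30))]:
    x,y,w,h=box;hsv=i[y:y+h,x:x+w].astype(int)
    m=((hsv[:,:,2]-hsv[:,:,0]>4)&(hsv[:,:,1]>140)).astype(np.uint8)
    cs,_=cv2.findContours(m,cv2.RETR_EXTERNAL,cv2.CHAIN_APPROX_NONE);c=max(cs,key=cv2.contourArea)+np.array([x,y])
    bb=cv2.boundingRect(c);u,v=bb[0]+bb[2]/2-.5,bb[1]+bb[3]/2-.5
    print('dish',n,bb,onz(n,u,v,16).round(1))
pts={'plate':(40,(157.6,242.9),(271.5,150.3)),'lens':(150,(171.8,224.7),(240.7,120.7)),'jar':(30,(324,237),(216,226))}
for k,(z,p,q) in pts.items():
    A=[];r=[]
    for n,px in(('scene',p),('side',q)):
        o,d=ray(n,*px);d/=np.linalg.norm(d);P=np.eye(3)-np.outer(d,d);A.append(P);r.append(P@o);print(k,n,onz(n,*px,z).round(1))
    print(k,'tri',np.linalg.solve(sum(A),sum(r)).round(1))
m=cv2.inRange(a[185:325,105:230],(25,25,25),(255,255,255))
E
```

```text
dish scene (296, 195, 34, 26) [571.4 186.4  16. ]
dish side (243, 234, 23, 23) [579.6 186.3  16. ]
plate scene [ 582.2 -184.3   40. ]
plate side [ 579.3 -178.1   40. ]
plate tri [ 579.2 -183.3   36.6]
lens scene [ 673.5 -170.2  150. ]
lens side [ 677.4 -171.1  150. ]
lens tri [ 676.6 -170.3  151.5]
jar scene [690.  147.2  30. ]
jar side [689.5 150.   30. ]
jar tri [689.4 148.4  28.7]
```

Request:
{"method": "arm_command", "body": {"increments": [0,429,-160,-74,13.7,0,429,-160,-74,13.7,0,429,-160,-74,13.7,0,429,-160,-74,13.7,0,429,-160,-74,13.7,0,429,-160,-74,13.7,0,429,-160,-74,13.7,0,429,-160,-74,13.7,0,429,-160,-74,13.7,0,429,-160,-74,13.7,0,429,-160,-74,13.7,0,429,-160,-74,13.7]}}

```text
time: 1.65
tool_pos: [529.5, -191.4, 300.8]
tcp_rot: [3.141, 0.0, 0.119]
contact_force: [-0.2, -0.9, -0.8]
grip_width: 91.9
```

```bash
python3 - <<'E'
from h import *
import pickle
o=sensors.get_obs();i=imaging.capture('wrist');cv2.imwrite('pics/w1.png',i);pickle.dump(o,open('w1.pkl','wb'))
print(o['time'],o['tool_pos'],o['tcp_rot'])
print(onz('scene',269,285,5),onz('side',212,192,5))
E
```

```text
1.65 [ 529.45677992 -191.4020633   300.75184628] [3.14146001e+00 1.36278947e-04 1.19149800e-01]
[749.63561324  -8.9211461    5.        ] [736.98820787   3.88165112   5.        ]
```

View pics/w1.png

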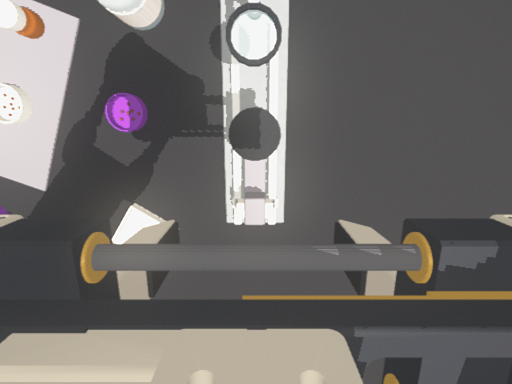

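The wrist view shows the plate at (255,134), the lens at (254,35), and the grip with its two white buttons at about (254,211). The stand edges run from about (222,0) to (227,222) on the left and (289,0) to (283,222) on the right.

```bash
python3 - <<'E'
from h import *
import pickle
o=pickle.load(open('w1.pkl','rb'));i=cv2.imread('pics/w1.png');g=cv2.cvtColor(i,cv2.COLOR_BGR2GRAY)
L=[];R=[]
for v in list(range(75,100,3))+list(range(165,196,3)):
    r=cv2.GaussianBlur(g,(3,3),0)[v].astype(float)
    ok=np.where(r[200:310]>110)[0]+200
    L.append(onz('wrist',ok[0]-.5,v,12,o)[:2]);R.append(onz('wrist',ok[-1]+.5,v,12,o)[:2])
L,R=map(np.array,(L,R))
def fit(P):
    a=np.polyfit(P[:,0],P[:,1],1);res=np.abs(np.polyval(a,P[:,0])-P[:,1]).max();return a,res
(fl,rl),(fr,rr)=fit(L),fit(R);mid=(fl+fr)/2;yaw=np.arctan(mid[0])
print('yaw',np.arctan(fl[0]),np.arctan(fr[0]),yaw,'res',rl,rr,'width',(np.polyval(fl,550)-np.polyval(fr,550))*np.cos(yaw))
# plate dark circle
x0,y0=215,95
m=cv2.inRange(g[y0:y0+75,x0:x0+80],0,75)
cols=g[134,222:290];print(cols)
# plate rows along column 255
print(g[100:170,255]); print(g[195:226,254]); print(g[211,222:288]);print(g[203,222:288])
for n,p,z in [('plate',(255,134),40),('lens',(254,35),150),('griptop',(255,210),76)]:
    q=onz('wrist',*p,z,o);print(n,q.round(1),'centerline y',np.polyval(mid,q[0]).round(1))
E
```

```text
yaw 0.1194026629677789 0.12239094416028455 0.12089707478391859 res 1.2172492926114273 0.8715703384524716 width 98.11852934945216
[ 70 102 149 164 155 153 132  76  67  69  72  69  71  73  70  73  71  72
  72  72  71  74  74  75  74  75  76  76  75  78  77  76  76  77  78  77
  76  78  86 100 101  99 101 100 102 102 101 102 101 100 102 102 101 101
 102 100 101 102 145 213 231 232 232 208 113  95  96  98]
[234 235 234 208 197 169 155 108  86  84  84  83  84  83  83  85  82  81
  79  81  80  79  79  80  79  80  79  78  77  79  78  80  78  75  77  79
  77  78  77  78  76  76  77  77  76  75  75  75  79  86  98  99 100  99
 101  99  99  99  99 100 137 229 229 229 228 228 228 229 228 228]
[130 129 132 169 213 229 229 229 228 228 227 228 228 228 228 227 227 227
 227 226 226 227 226 226 227 227 225 226 227 204 116]
[ 98  95  88 107 175 227 233 233 233 233 216 164 240 249 243 247 247 247
 247 247 248 249 241 209 223 224 225 226 226 226 226 227 227 227 227 228
 228 229 228 229 229 226 222 248 248 247 247 247 247 247 247 244 248 247
 236 233 233 233 235 236 235 207 123  98 100 100]
[ 96  96  96 138 208 232 234 234 233 216 184 215 198 162 183 243 251 250
 249 250 250 249 200 210 226 226 226 227 227 228 228 228 228 228 228 229
 229 230 230 229 231 228 218 238 250 250 249 249 250 251 248 218 231 248
 248 248 238 235 235 235 234 217 137 103 100 100]
plate [ 576.9 -184.6   40. ] centerline y -183.9
lens [ 675.6 -172.2  150. ] centerline y -171.9
griptop [ 474.6 -196.9   76. ] centerline y -196.4
```

```bash
python3 - <<'E'
from h import *
import pickle
o=pickle.load(open('w1.pkl','rb'))
for n,p,z in [('pf',(255,106.3),40),('pb',(255,159.6),40),('pl',(228.7,134),40),('pr',(280,134),40),('gripback',(255,224.6),76),('bl',(233.5,211),72),('br',(275.8,211),72)]:
    print(n,onz('wrist',*p,z,o).round(1))
i=cv2.imread('pics/w1.png')
cv2.imwrite('pics/c2.png',cv2.resize(i[90:240,205:305],None,fx=4,fy=4,interpolation=cv2.INTER_CUBIC))
E
```

```text
pf [ 614.8 -180.1   40. ]
pb [ 540.4 -188.9   40. ]
pl [ 572.4 -147.    40. ]
pr [ 581.2 -220.3   40. ]
gripback [ 453.  -199.5   76. ]
bl [ 468.3 -166.9   72. ]
br [ 475.4 -226.6   72. ]
```

View pics/c2.png

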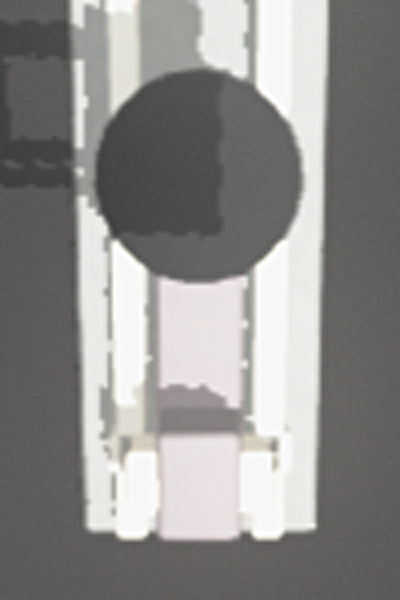

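Request:
{"method": "arm_command", "body": {"increments": [0,80,-370,100,0,0,80,-370,100,0,0,80,-370,100,0,0,80,-370,100,0,0,80,-370,100,0,0,80,-370,100,0,0,80,-370,100,0,0,80,-370,100,0,0,80,-370,100,0,0,80,-370,100,0]}}

```text
time: 2.95
tool_pos: [565.4, 184.7, 201.4]
tcp_rot: [3.141, -0.001, 0.118]
contact_force: [-0.2, 0.5, -0.1]
grip_width: 91.7
```

```bash
python3 - <<'E'
from h import *
o=sensors.get_obs();i=imaging.capture('wrist');cv2.imwrite('pics/w2.png',i)
print(o['time'],o['tool_pos'],o['tcp_rot'])
b=i.astype(int);m=((b[:,:,2]-b[:,:,0]>4)&(b[:,:,1]>130)).astype(np.uint8)*255
m[235:]=0
m=cv2.morphologyEx(m,cv2.MORPH_CLOSE,np.ones((5,5)))
cs,_=cv2.findContours(m,cv2.RETR_EXTERNAL,cv2.CHAIN_APPROX_NONE)
for c in cs:
    if cv2.contourArea(c)>300:
        x,y,w,h=cv2.boundingRect(c);(cx,cy),r=cv2.minEnclosingCircle(c);print((x,y,w,h),cx,cy,r,onz('wrist',cx,cy,26,o).round(1),onz('wrist',x+w/2-.5,y+h/2-.5,26,o).round(1))
E
```

```text
2.95 [565.4055675  184.68269796 201.39818152] [ 3.14133361e+00 -1.06472239e-03  1.18408498e-01]
(339, 220, 41, 15) 359.0 227.0 21.189720153808594 [519.7  49.9  26. ] [519.7  49.9  26. ]
(75, 167, 51, 45) 100.307373046875 185.84214782714844 25.374427795410156 [534.4 368.4  26. ] [530.5 368.8  26. ]
(133, 9, 225, 226) 242.6511688232422 146.8682098388672 140.05482482910156 [600.6 204.1  26. ] [629.2 204.5  26. ]
(415, 0, 74, 80) 454.0 40.617645263671875 43.65549087524414 [738.1  -6.6  26. ] [738.8  -3.6  26. ]
```

View pics/w2.png

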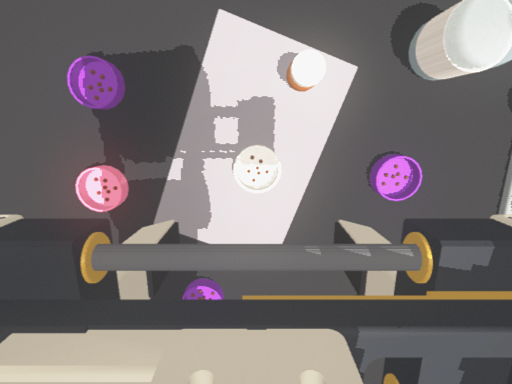

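The dish is at about (257,169), nearly under the hand. I now refine it with a tighter mask.

```bash
python3 - <<'E'
from h import *
o=sensors.get_obs();i=cv2.imread('pics/w2.png').astype(int)
s=i[135:205,222:292]
print('pad',i[200,262],'dish',i[185,257],i[150,257],i[147,257])
m=((s[:,:,1]-s[:,:,0]>=3)&(s[:,:,1]>=s[:,:,2]-6)&(s[:,:,2]>100)&(s[:,:,1]-(s[:,:,0]+s[:,:,2])/2>-1)).astype(np.uint8)*255
m=cv2.morphologyEx(m,cv2.MORPH_CLOSE,np.ones((5,5)))
cs,_=cv2.findContours(m,cv2.RETR_EXTERNAL,cv2.CHAIN_APPROX_NONE);c=max(cs,key=cv2.contourArea)+np.array([222,135])
print(cv2.boundingRect(c),cv2.minEnclosingCircle(c),cv2.fitEllipse(cv2.convexHull(c)))
x,y,w,h=cv2.boundingRect(c)
for p in [(x-.5,y+h/2),(x+w-.5,y+h/2),(x+w/2-.5,y-.5),(x+w/2-.5,y+h-.5)]: print(onz('wrist',*p,26,o).round(1))
E
```

```text
pad [231 230 237] dish [248 248 248] [224 232 239] [230 238 241]
(233, 145, 49, 47) ((256.8410949707031, 168.95736694335938), 24.181493759155273) ((256.6295166015625, 168.1809539794922), (45.6508674621582, 48.04194641113281), 62.217041015625)
[574.  213.4  26. ]
[580.8 156.1  26. ]
[605.2 188.1  26. ]
[549.7 181.4  26. ]
```

Request:
{"method": "arm_command", "body": {"increments": [0,12,1.3,60,0,0,12,1.3,120,0,0,12,1.3,160,0,0,12,1.3,180,0,0,12,1.3,187,0,0,12,1.3,191,0,0,12,1.3,191,0,0,12,1.3,191,0,1,12,1.3,191,0,1,12,1.3,191,0,1,12,1.3,191,0,1,12,1.3,191,0,1,12,1.3,191,0,1,12,1.3,191,0,1,12,1.3,191,0,1,12,1.3,191,0]}}

```text
time: 5.0
tool_pos: [577.0, 186.5, 9.7]
tcp_rot: [3.141, -0.0, 0.121]
contact_force: [-0.1, -0.5, 0.2]
grip_width: 55.0
```

Request:
{"method": "arm_command", "body": {"increments": [1,0,0,-10,0,1,0,0,-50,0,1,0,0,-100,0,1,-2,20,-140,0,1,-7,60,-150,0,1,-13,110,-150,0,1,-19,160,-150,0,1,-25,210,-150,0,1,-31,260,-150,0,1,-37,310,-150,0,1,-42,345,-150,0,1,-44,362,-150,0,1,-44,368,-150,0,1,-44,368,-150,0,1,-44,368,-150,0,1,-44,368,-150,0]}}

```text
time: 7.0
tool_pos: [577.8, -183.1, 159.8]
tcp_rot: [-3.142, -0.0, 0.122]
contact_force: [0.7, -0.2, -0.4]
grip_width: 55.5
```

```bash
python3 - <<'E'
from h import *
P=[]
for k in range(6):
    o=sensors.get_obs();P.append(np.r_[o['tool_pos'],o['tcp_rot'][2],o['grip_width']]);i=imaging.capture(['wrist','scene','side'][k%3]);cv2.imwrite(f'pics/h{k}.png',i)
P=np.array(P);print(P.mean(0),P.std(0))
w=cv2.imread('pics/h0.png')
s=cv2.imread('pics/h1.png')[150:290,90:230];d=cv2.imread('pics/h2.png')[70:190,200:340]
out=np.zeros((600,800,3),np.uint8);out[:288,:384]=cv2.resize(w,(384,288));out[:360,400:800]=cv2.resize(s,(400,360));out[300:600,0:350]=cv2.resize(d,(350,300))
cv2.imwrite('pics/h.png',out)
E
```

```text
[ 5.77726859e+02 -1.83536925e+02  1.59771945e+02  1.21475341e-01
  5.54301435e+01] [0.03763407 0.27436973 0.02355848 0.00034837 0.25229147]
```

View pics/h.png

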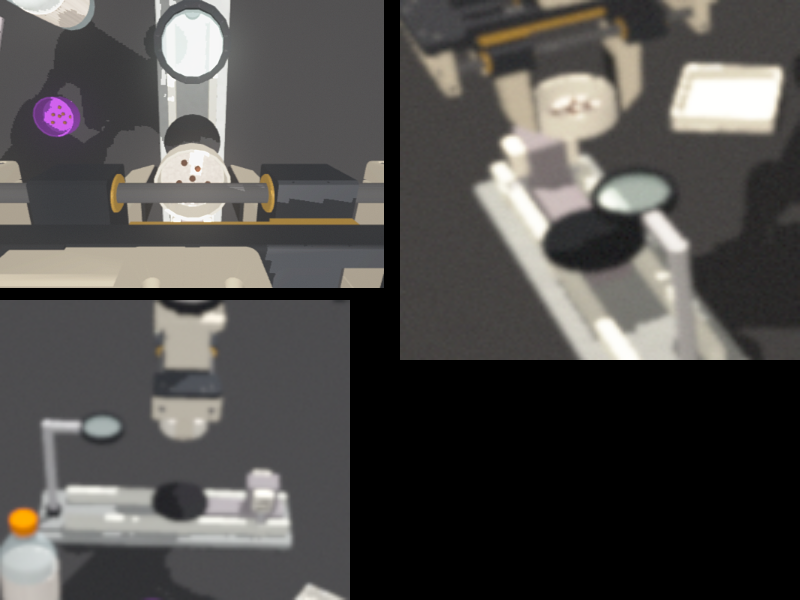

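The dish is held level between the fingers, above the plate. Next I measure its fore-aft offset in the hand from the front rim.

```bash
python3 - <<'E'
from h import *
o=sensors.get_obs();i=cv2.imread('pics/h0.png');g=cv2.cvtColor(i,cv2.COLOR_BGR2GRAY)
print(g[182:204,255]);print(i[184:200:2,255].tolist());print(g[215,200:216],g[215,298:318])
yaw=.1215
for p in [(255,v) for v in(188,190,192,194)]:
    q=onz('wrist',*p,o['tool_pos'][2]+16.3,o)-o['tool_pos'];print(p,'tool x',q[0]*np.cos(yaw)+q[1]*np.sin(yaw),'tool y',q[0]*np.sin(yaw)-q[1]*np.cos(yaw))
E
```

```text
[ 73  72  73  74  73  75  74  82 141 202 207 206 205 204 204 205 206 228
 236 233 232 247]
[[72, 72, 75], [71, 73, 75], [72, 74, 76], [135, 140, 146], [191, 206, 214], [190, 205, 212], [187, 203, 211], [190, 206, 213]]
[ 91  90  91  92  92  91  92  91  94  95  95  92  93  97 144 198] [153 102  96  99  96  98  97  96  96  96  95  94  95  93  94  94  96  93
  93  94]
(255, 188) tool x 32.83326179692184 tool y -0.14139430311734502
(255, 190) tool x 31.785150894139804 tool y -0.14261143515211172
(255, 192) tool x 30.733263755727823 tool y -0.14383295238825156
(255, 194) tool x 29.677579936773654 tool y -0.1450588785676752
```

Request:
{"method": "arm_command", "body": {"increments": [1,1,0.5,30,0,1,1,0.5,65,0,1,1,0.5,90,0,1,1,0.5,104,0,1,1,0.5,110,0,1,1,0.5,113,0,1,1,0.5,114,0,1,1,0.5,115,0,1,1,0.5,115.6,0,1,1,0.5,115.6,0,1,1,0.5,115.6,0]}}

```text
time: 8.68
tool_pos: [578.7, -184.5, 44.2]
tcp_rot: [3.141, -0.0, 0.121]
contact_force: [-0.6, -0.5, -0.5]
grip_width: 55.5
```

Request:
{"method": "arm_command", "body": {"increments": [1,0,0,0.4,0,1,0,0,0.4,0,1,0,0,0.4,0]}}

```text
time: 9.05
tool_pos: [578.7, -184.5, 43.7]
tcp_rot: [3.142, -0.0, 0.121]
contact_force: [0.9, -0.2, -1.0]
grip_width: 55.5
```

Request:
{"method": "arm_command", "body": {"increments": [1,0,0,0.5,0,1,0,0,0.5,0]}}

```text
time: 9.3
tool_pos: [578.8, -184.5, 43.6]
tcp_rot: [3.141, -0.0, 0.121]
contact_force: [-1.3, 1.1, 3.2]
grip_width: 55.3
```

Request:
{"method": "arm_command", "body": {"increments": [0.5,0,0,0,0,0,0,0,0,0,0,0,0,0,0,0,0,0,0,0,0,0,0,-15,0,0,0,0,-50,0,0,0,0,-100,0,0,-40,0,-150,0,0,-90,0,-150,0,0,-105,0,-150,0,0,-105,0,-150,0,0,-105,0,-150,0]}}

```text
time: 10.8
tool_pos: [475.5, -197.2, 193.2]
tcp_rot: [3.141, -0.001, 0.121]
contact_force: [1.1, -1.1, 0.1]
grip_width: 91.9
```

```bash
python3 - <<'E'
from h import *
import pickle
o=sensors.get_obs();i=imaging.capture('wrist');cv2.imwrite('pics/w3.png',i);pickle.dump(o,open('w3.pkl','wb'));print(o['time'],o['tool_pos'],o['tcp_rot'],o['grip_width'])
E
```

```text
10.8 [ 475.53005734 -197.23448504  193.24253934] [ 3.14134979e+00 -7.18303280e-04  1.20849996e-01] 91.87021056564068
```

View pics/w3.png

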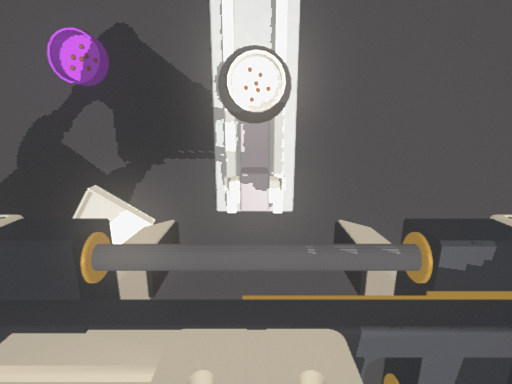

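The dish stands on the plate: dish rim centre about (256,81), plate centre about (255,84), grip at about (255,195). I check the centring and the grip numerically.

```bash
python3 - <<'E'
from h import *
import pickle
o=pickle.load(open('w3.pkl','rb'));g=cv2.cvtColor(cv2.imread('pics/w3.png'),cv2.COLOR_BGR2GRAY)
print('row84',g[84,214:232],g[84,280:298]);print('col255',g[40:58,255],g[104:128,255]);print('gripcol',g[172:216,255]);print('btn',g[195,220:292])
yaw=.121;c,s=np.cos(yaw),np.sin(yaw);P=np.array([577.4,-184.2])
def st(u,v,z):
    q=onz('wrist',u,v,z,o)[:2]-P;return (q@[c,s]).round(1),(q@[-s,c]).round(1)
for k,a in {'rimL':(227,82,60),'rimR':(285,82,60),'rimT':(255,50,60),'rimB':(255,111.5,60),'plL':(218.5,86,40),'plR':(291.5,86,40),'plB':(255,122.5,40),'gripback':(255,211,76)}.items(): print(k,st(*a))
E
```

```text
row84 [231 223 166 151 123 109 110 110 111 110 111  99 129 250 250 248 234 233] [231 221 244 249 252 224 125 117 118 117 128 189 236 236 235 234 221 161]
col255 [232 233 234 236 237 148 114 113 112 195 254 249 249 233 219 225 241 246] [248 248 239 227 233 238 237 221 141 105 105 105 103 102 104 102 101 100
 102 136 157 158 158 158]
gripcol [129 138 146 149 150 149 151 149 148 149 148 150 150 149 148 155 160 212
 229 228 228 228 228 227 227 228 228 227 227 228 227 227 227 227 227 227
 227 228 217 141 101 101 102 101]
btn [232 232 231 233 218 155 181 246 249 236 248 248 247 247 247 247 247 247
 248 251 207 203 222 225 225 225 227 225 226 226 227 227 228 228 228 227
 228 229 228 228 229 230 229 229 229 230 228 222 223 248 248 247 247 247
 247 247 247 247 247 247 245 248 248 238 234 235 234 234 234 235 236 234]
rimL (np.float64(-0.5), np.float64(26.8))
rimR (np.float64(-0.4), np.float64(-28.7))
rimT (np.float64(27.5), np.float64(-0.0))
rimB (np.float64(-27.6), np.float64(0.0))
plL (np.float64(-1.8), np.float64(37.5))
plR (np.float64(-1.8), np.float64(-37.4))
plB (np.float64(-38.1), np.float64(0.1))
gripback (np.float64(-124.8), np.float64(0.0))
```

Request:
{"method": "arm_command", "body": {"increments": [0,-2.3,-0.6,50,0,0,-2.3,-0.6,100,0,0,-2.3,-0.6,135,0,0,-2.3,-0.6,150,0,0,-2.3,-0.6,154,0,0,-2.3,-0.6,154,0,0,-2.3,-0.6,154,0,1,-2.3,-0.6,154,0,1,-2.3,-0.6,154,0,1,-2.3,-0.6,154,0,1,-2.3,-0.6,154,0,1,-2.3,-0.6,154,0,1,-2.3,-0.6,154,0,1,-2.3,-0.6,154,0,1,-2.3,-0.6,154,0]}}

```text
time: 12.72
tool_pos: [471.9, -195.7, 39.6]
tcp_rot: [-3.14, 0.0, 0.121]
contact_force: [-1.9, 6.0, 8.4]
grip_width: 33.5
```

Request:
{"method": "arm_command", "body": {"increments": [1,1,0,0,0,1,3,0,0,0,1,6,0,0,0,1,10,0,0,0,1,15,0,0,0,1,21,0,0,0,1,28,0,0,0,1,35,0,0,0,1,42,0,0,0,1,49,0,0,0,1,56,0,0,0,1,63,0,0,0,1,70,0,0,0,1,76,0,0,0,1,82,0,0,0,1,87,0,0,0,1,91,0,0,0,1,94,0,0,0,1,96,0,0,0,1,96,0,0,0]}}

```text
time: 15.22
tool_pos: [567.6, -184.2, 39.6]
tcp_rot: [-3.14, -0.0, 0.121]
contact_force: [-0.7, 5.7, 6.1]
grip_width: 33.9
```

Request:
{"method": "arm_command", "body": {"increments": [1,1,0,0,0,1,2,0,0,0,1,3,0,0,0,1,4,0,0,0,1,5,0,0,0,1,5,0,0,0]}}

```text
time: 15.98
tool_pos: [572.4, -183.7, 39.7]
tcp_rot: [-3.14, -0.0, 0.121]
contact_force: [-1.0, 6.0, 6.1]
grip_width: 33.6
```

Request:
{"method": "arm_command", "body": {"increments": [1,0.5,0,0,0,1,1,0,0,0,1,1,0,0,0]}}

```text
time: 16.35
tool_pos: [572.7, -183.5, 39.6]
tcp_rot: [-3.14, 0.001, 0.121]
contact_force: [-3.2, 4.6, 7.5]
grip_width: 33.7
```

Request:
{"method": "arm_command", "body": {"increments": [1,0.5,0,0,0,1,1,0,0,0,1,1,0,0,0]}}

```text
time: 16.73
tool_pos: [572.9, -183.6, 39.6]
tcp_rot: [-3.14, 0.003, 0.121]
contact_force: [-6.7, 2.8, 9.5]
grip_width: 33.6
```

The force is rising, so this is the far stop. I relieve the push, release, and lift clear.

Request:
{"method": "arm_command", "body": {"increments": [1,-2,0,0,0,1,-2,0,0,0,0.5,-2,0,0,0,0.3,-2,0,0,0,0,-2,0,0,0,0,-2,0,0,0,0,-2,0,0,0,0,-2,0,-15,0,0,-2,0,-50,0,0,-22,0,-100,0,0,-82,0,-150,0,0,-142,0,-200,0,0,-142,0,-200,0,0,-142,0,-200,0,0,-142,0,-200,0]}}

```text
time: 18.6
tool_pos: [433.8, -201.5, 239.2]
tcp_rot: [3.141, -0.0, 0.121]
contact_force: [0.2, -0.4, -0.2]
grip_width: 92.1
```

```bash
python3 - <<'E'
from h import *
import pickle
o=sensors.get_obs();i=imaging.capture('wrist');cv2.imwrite('pics/w4.png',i);pickle.dump(o,open('w4.pkl','wb'));print(o['time'],o['tool_pos'],o['tcp_rot'])
s=imaging.capture('scene');d=imaging.capture('side')
cv2.imwrite('pics/s4.png',s);cv2.imwrite('pics/d4.png',d)
out=np.zeros((600,800,3),np.uint8);out[:300,:400]=cv2.resize(s[190:310,100:260],(400,300));out[300:,:400]=cv2.resize(d[95:185,200:320],(400,300))
out[:480,400:]=cv2.resize(i[0:240,155:355],(400,480));cv2.imwrite('pics/f.png',out)
for n,u,v in(('jar s',324,237),):pass
a=cv2.imread('pics/scene0.png');print('diff boxes jar/bottle/boat',[int(np.abs(a[y:y+h,x:x+w].astype(int)-s[y:y+h,x:x+w]).mean()) for x,y,w,h in((312,222,25,30),(248,220,42,75),(182,172,46,32))])
E
```

```text
18.6 [ 433.7841553  -201.47192133  239.17107925] [ 3.14133252e+00 -4.72331654e-04  1.20568610e-01]
diff boxes jar/bottle/boat [1, 1, 10]
```

View pics/f.png

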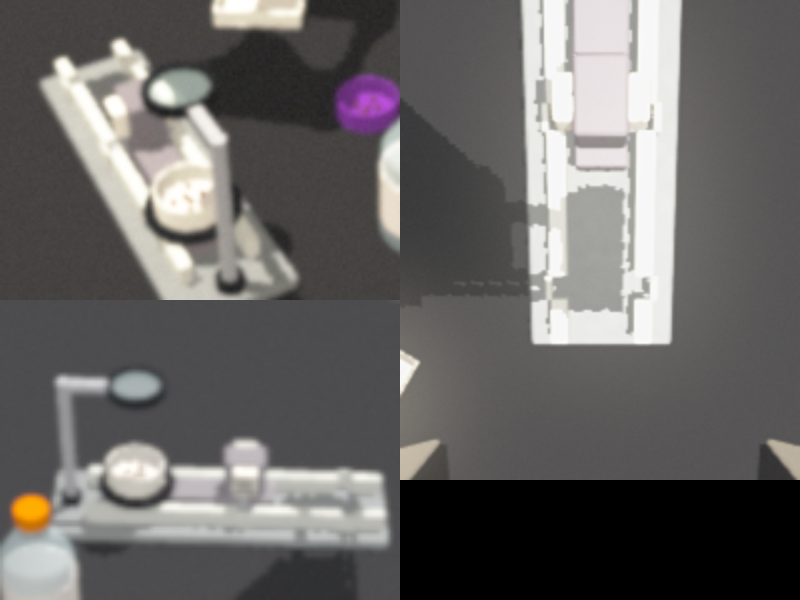

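The dish sits centred on the plate beneath the lens. The grip's two buttons stand well out on both sides, at wrist (237,47) and (274,47). I check the position, button span, dish centring and the boat numerically.

```bash
python3 - <<'E'
from h import *
import pickle
o=pickle.load(open('w4.pkl','rb'));i=cv2.imread('pics/w4.png');g=cv2.cvtColor(i,cv2.COLOR_BGR2GRAY)
print('col255',g[20:90,255]);print('row45',g[45,225:290])
yaw=.121;c,s=np.cos(yaw),np.sin(yaw);P=np.array([577.4,-184.2])
def st(n,u,v,z):
    q=onz(n,u,v,z,o)[:2]-P;return (q@[c,s]).round(1),(q@[-s,c]).round(1)
print('gripback@76 (start -124.8)',[(v,st('wrist',255,v,76)) for v in (66,67,68,69)])
print('btn',st('wrist',230.7,45,72),st('wrist',280,45,72))
# dish rim & plate, side/scene views (crop scale 2.5 / 3.33)
print('dish rim side',st('side',200+136/3.333-.4,95+(462-300)/3.333-.4,60),'plate side',st('side',200+136/3.333-.4,95+(480-300)/3.333-.4,40))
print('lens side',st('side',240.7,120.7,150))
for n,a,b,bx in(('scene','scene0','s4',(180,170,50,36)),('side','side0','d4',(305,182,48,36))):
    for f in(a,b):
        x,y,w,h=bx;m=cv2.inRange(cv2.cvtColor(cv2.imread(f'pics/{f}.png'),6)[y:y+h,x:x+w],130,255);print('boat',f,cv2.boundingRect(m),m.sum()//255)
E
```

```text
col255 [228 228 229 229 229 229 204 210 225 228 228 229 228 229 228 228 229 229
 228 229 230 229 229 229 229 229 229 230 229 230 229 230 230 230 230 231
 231 231 231 232 231 232 231 231 232 229 221 206 158 140 143 144 141 148
 216 232 232 231 231 231 232 233 223 184 151 197 237 238 237 236]
row45 [160 160 172 208 216 221 249 248 247 247 247 247 247 247 248 251 202 202
 223 228 228 228 228 229 229 229 229 229 229 229 229 230 229 229 229 230
 230 230 231 230 230 230 227 221 242 248 247 247 247 247 247 247 247 247
 247 244 248 248 245 236 235 235 235 235 236]
gripback@76 (start -124.8) [(66, (np.float64(-23.1), np.float64(0.9))), (67, (np.float64(-24.0), np.float64(0.9))), (68, (np.float64(-25.0), np.float64(0.9))), (69, (np.float64(-26.0), np.float64(0.9)))]
btn (np.float64(-2.2), np.float64(26.1)) (np.float64(-2.2), np.float64(-25.1))
dish rim side (np.float64(103.9), np.float64(-1.6)) plate side (np.float64(104.2), np.float64(1.5))
lens side (np.float64(100.9), np.float64(1.0))
boat scene0 (4, 4, 40, 28) 954
boat s4 (4, 4, 40, 28) 953
boat side0 (4, 1, 40, 34) 815
boat d4 (4, 1, 40, 34) 815
```

```bash
python3 -c "
from plant import ticket;print(ticket.close_job())"
```

```text
the job is handed in; nothing more can be done
None
```

The white seed dish is on the carriage's black plate, and the carriage is slid to the far stop under the lens with both buttons sprung out. I handed the job in at about 19 s of the 53 s allowed, with the gripper open and clear of everything.

- **Dish:** Measured on the plate before the slide, it sat about 1 mm off centre. It was set down level, with about 3 N of contact before release. After the slide I only checked it in the side and scene views, which are rough. They put the plate and dish about 3 mm past the lens centre along the guide, and put the dish off the plate centre by up to about 3 mm sideways.
- **Carriage:** It travelled about 100.6 mm by the wrist camera, and the arm moved about 101.7 mm before meeting the stop. Both are within the locking range.
- **Buttons:** They span about 51 mm against 52 mm at rest, so both are out. I did not push the carriage afterwards to test the lock.
- **Bystanders:** The boat's outline matches the start in both fixed views, and the jar and bottle look unchanged in the scene view.
- **Disagreements:** The gripper read 33.5 mm when squeezing the buttons, against the stated 36 mm. A scene-image comparison showed a change around the boat, which I put down to shadow because its outline had not moved.

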